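# Swing the loupe over the yellow cassette

### The arm

A 6-joint arm with a two-finger parallel gripper is mounted at the origin on the work surface. World frame = base frame: x ahead of the robot, y to its left, z up, the work surface at z = 0. Lengths are in m, angles in rad, forces in N, time in s.
With the tool pointing down it reaches from about 0.375 to 0.9 m from the base axis. Payload 3.1 kg.
Tool frame: the origin (TCP) lies at the very end of the fingers, on their centre line; the grasp point (between the pads) lies 19 mm behind it; z points along the fingers, y is the direction in which the jaws open and shut (so a half turn about z gives the same grasp; the last joint's range is limited). The gripper opens to 87 mm and grips with 3 to 60 N. Pads are 19 mm wide; open, the fingers measure 117 mm over their backs; the gripper's body (75 mm by 190 mm) begins 51 mm behind the grasp point.
Start: joints at [-1.302, 0.527, 1.433, -0, 1.181, -0.178], TCP at [0.271, -0.563, 0.223] pointing down, gripper open.
Joint ranges: [-3.08, 3.08], [-0.75, 2.2], [0.22, 2.44], [-1.43, 4.57], [0, 2.65], [-2.85, 2.85]. Speed limits (rad/s): [2.79, 2.79, 3.14, 3.14, 3.14, 3.14].

### API

Orientations are given as a unit quaternion [x, y, z, w].
In Python, from rig import robot gives the robot as it stands. The module is installed in compiled form; this text tells all that it offers.
- The arm moves only by the tool carry_out, never from a script. Its argument "series" is a list of rows, each a list of 7 numbers: the shift along the tool's x, y, z in mm, then the turn, a rotation vector about the tool's x, y, z in degrees, then the gripper command: -1 is shut, 1 is fully open, values between are in proportion. In form: [[tx, ty, tz, rx, ry, rz, claw], ...]. A call has 1 to 8 rows; each row is the pose to reach, as a shift and turn from the pose measured when the call began, along the tool's axes at that moment; what a row does not reach only later rows make up. A row lasts 1/8 s, in which the tool goes at most 62.5 mm and 10.7 degrees, less where a joint would pass 70% of its speed; a pose out of reach is approached as far as the arm can. A call with a gripper value outside its range is refused whole. The fingers move at their own pace and stop on an object; "force" is the grip in N (left out, the last holds). Time passes only in rows, so rows that repeat a pose let the fingers close. It gives the time, the measured TCP pose, the force and the opening at its end, in the units of the state.
- robot.get_obs(): the state, without advancing time (a new reading comes with each control period).
- robot.camera(name): name is "scene" or "top"; returns a dict with "pixels" (400x640x3 uint8, red, green, blue), "fx", "fy", "cx", "cy" (pixels), "position" and "attitude" of the camera in the world. Camera axes: x right, y down, z forward; pixel columns grow to the right and rows downward; lengths in m; the calibration is good to about 2 mm. A picture is of the moment at which its call begins. There is no depth.
- robot.hand_in(): hands the job in, once; it reports no verdict.
The state is a dict: "time": time; "q": joint angles; "joint_velocities": joint speeds; "joint_torque": joint torques, N m; "position": TCP position; "tool_rot": TCP orientation; "ft_force": force on the tool from outside, world axes, zero at the start; "moment": the same for the moment, N m; "grip_width": finger opening in m.
Only numpy, scipy, OpenCV 4.12 (cv2) and the standard library are available. Lean on these libraries where they do the work, as an engineer would, in place of code of your own. Each camera call takes 0.05 s, during which the arm holds its last target.

### The job

At the tissue embedding station, swing the bench magnifier round on its stiff pivot until the lens is centred over the mould with the yellow cassette, then let go so that it stays there. Reach in under the wire drying rack without knocking it, and leave the moulds, the forceps and the jar undisturbed.

Things in the scene. Friction and masses are not known exactly. Their poses are not given: they have to be found in the camera images.
- station: tissue embedding station fixed to the bench: grey cold unit with an aluminium cold plate (500 mm wide, top 40 mm above the bench) and a blue housing 90 mm high at the back. Origin on the bench in the middle of the cold unit's front part, 260 mm in front of the magnifier's swing axis; its -x axis points out of the front towards the robot, y to its left as the robot sees it, z up. The cold unit reaches from 90 mm in front of the origin to the housing 150 mm behind it
- rack: fixed steel wire rack over the cold plate, wires at 50 mm pitch, 550 mm wide, its underside 306 mm above the bench; two posts at the rear corners carry it. Same origin and axes as the station; the front edge is 45 mm in front of the origin, so the rack stands over the magnifier and nearly over its ball knob: a gripper must lean in from the front, some 30 to 40 degrees from vertical
- loupe: magnifier: steel arm that swings level about a vertical axis at x = +260 mm, y = 0 in the station's frame, with a round lens (90 mm across its black rim, 10 mm thick). Origin at the lens centre, 260 mm from the axis, 160 mm above the bench; -x points outwards along the arm, z up. It starts 0.36 to 0.48 rad round to the station's +y side; stops at 0.7 rad either side of straight ahead
- ball (a point): centre of the magnifier's black ball knob, 30 mm diameter, at the arm's free end, 335 mm from the swing axis, 160 mm above the bench, on a 10 mm stem 25 mm long from the lens rim; can be pinched from its two sides. Pivot friction of about 0.4 N m holds the arm wherever it is let go; about 1.2 N at the ball moves it
- mould_yellow: loose metal base mould 34 x 44 x 8 mm holding a yellow plastic tissue cassette (28 x 40 mm, its top 15 mm above the mould's underside), lying on the cold plate (plate top 40 mm above the bench); origin at the centre of the underside, z up. This is the one to view. The three moulds lie on the lens's path, about 260 mm from the swing axis and at least 60 mm apart, in any order
- mould_blue: loose metal base mould 34 x 44 x 8 mm holding a blue plastic tissue cassette (28 x 40 mm, its top 15 mm above the mould's underside), lying on the cold plate (plate top 40 mm above the bench); origin at the centre of the underside, z up
- mould_white: loose metal base mould 34 x 44 x 8 mm holding a white plastic tissue cassette (28 x 40 mm, its top 15 mm above the mould's underside), lying on the cold plate (plate top 40 mm above the bench); origin at the centre of the underside, z up
- forceps: loose steel forceps 135 mm long, 6 mm high, lying on the bench in front of the station; origin near the middle of the underside, length along its y axis
- jar: loose closed jar with a red cap, 56 mm diameter, 75 mm high, standing on the bench beside the station's front right (its -y side); origin at the centre of the underside

How it is judged:
By the outcome, as a careful person would: the job done as asked, in the order asked, and still so for the second after the job is handed in, with the robot touching nothing.
It also fails if it takes over 38 s, if anything falls off the work surface, if the arm or the gripper's body presses on something with over 40 N, if the wrist force passes 120 N, or if a joint passes its speed limit or range.

## Working session

There is one attempt and no reset: what is moved stays moved. The work goes in short steps, Python scripts to look and compute and a tool call to move; the robot and the scene stay as the last step left them, time stands still between calls to the robot, and variables do not carry over. Pictures are saved under pics/ and viewed, and the job is handed in when it is done.

Besides the shell and the picture viewer there is one more tool, called after "Call:" by a JSON object that holds its "method" and its "body". carry_out: Moves the arm, as the interface text tells. Its arguments: {"type":"object","properties":{"series":{"type":"array"},"force":{"type":"number"}},"required":["series"]}

```bash
mkdir -p pics
python3 - <<'E'
from rig import robot
import cv2
for n in ("scene","top"):
    c=robot.camera(n)
    cv2.imwrite(f"pics/{n}0.png",c["pixels"][:,:,::-1])
    print(n,{k:c[k] for k in c if k!="pixels"})
print(robot.get_obs())
E
```

```text
scene {'fx': 426.70156010890344, 'fy': 426.70156010890344, 'cx': 330.4914554254854, 'cy': 189.52807063941276, 'position': array([0.85011553, 0.27732739, 0.83692326]), 'attitude': array([ 0.26952754,  0.92375066, -0.26240841, -0.0719823 ])}
top {'fx': 391.039491608462, 'fy': 391.039491608462, 'cx': 323.2952035705941, 'cy': 196.62304968086306, 'position': array([ 0.50220044, -0.09288782,  0.81704536]), 'attitude': array([-0.6995097 ,  0.70876421, -0.05391681,  0.07370521])}
{'time': 0.1, 'q': array([-1.30151485e+00,  5.28359726e-01,  1.43376879e+00,  4.59139342e-07,
        1.18138759e+00, -1.78454560e-01]), 'joint_velocities': array([-0.00030252, -0.00336558, -0.00335043, -0.00025037, -0.00064818,
       -0.00071849]), 'joint_torque': array([ 1.11925413e-04, -4.40985954e+01, -1.77150607e+01,  6.35981304e-02,
        5.33795287e-02, -3.95259497e-05]), 'position': array([ 0.27045466, -0.56272965,  0.22167947]), 'tool_rot': array([ 9.75045603e-01,  2.22002583e-01, -4.34483341e-05, -9.60746756e-04]), 'ft_force': array([1.05781844, 0.29703493, 0.43390057]), 'moment': array([-0.01705759,  0.01811511, -0.04270517]), 'grip_width': 0.08700282399524521}
```

View pics/scene0.png

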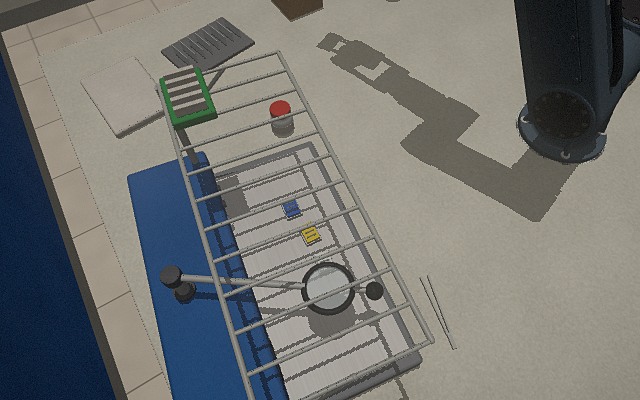

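View pics/top0.png

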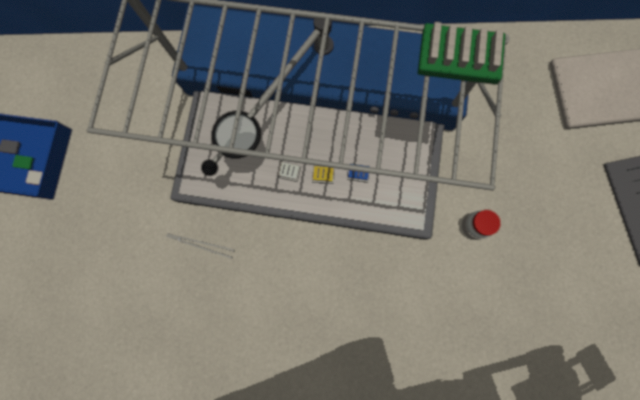

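The scene view shows the ball at (374,291), the lens at (328,288) and the yellow cassette at (311,235). In the top view the ball is at (209,167), the lens at (236,134), yellow at (323,173), white at (289,170) and blue at (358,173). I'll convert these to positions next.

```bash
cat > h.py <<'E'
import numpy as np, cv2
from scipy.spatial.transform import Rotation as R
def ray(c,u,v):
    d=R.from_quat(c["attitude"]).as_matrix()@np.array([(u-c["cx"])/c["fx"],(v-c["cy"])/c["fy"],1]); return np.array(c["position"]),d/np.linalg.norm(d)
def onz(c,u,v,z):
    p,d=ray(c,u,v); return p+d*(z-p[2])/d[2]
def proj(c,P):
    q=R.from_quat(c["attitude"]).as_matrix().T@(np.asarray(P)-c["position"]); return np.array([c["fx"]*q[0]/q[2]+c["cx"],c["fy"]*q[1]/q[2]+c["cy"]])
E
python3 - <<'E'
from h import *
from rig import robot
s=robot.camera("scene");t=robot.camera("top")
np.set_printoptions(precision=4,suppress=True)
for n,c,px in (("s",s,dict(ball=(374,291,.16),lens=(328,288,.16),yel=(311,235,.053),blue=(291,208,.053))),("t",t,dict(ball=(209,167,.16),lens=(236,134,.16),yel=(323,173,.053),blue=(358,173,.053),white=(289,170,.053),cFL=(174,199,.04),cFR=(430,236,.04),rackFL=(90,130,.309),rackFR=(493,186,.309),forc=(201,246,.003),jar=(487,223,.075)))):
    for k,(u,v,z) in px.items(): print(n,k,onz(c,u,v,z))
hsv={}
for n,c in (("s",s),("t",t)):
    h=cv2.cvtColor(c["pixels"],cv2.COLOR_RGB2HSV)
    m=cv2.inRange(h,(20,130,100),(35,255,255)); 
    k,l,st,ce=cv2.connectedComponentsWithStats(m)
    for i in range(1,k):
        if st[i,4]>15: print(n,st[i],ce[i],onz(c,*ce[i],.054))
    cv2.imwrite(f"pics/z_{n}.png",cv2.resize((c["pixels"][180:330,220:420] if n=="s" else c["pixels"][80:260,150:350])[:,:,::-1],None,fx=3.3,fy=3.3,interpolation=cv2.INTER_CUBIC))
E
```

```text
s ball [0.6762 0.1243 0.16  ]
s lens [0.7365 0.0799 0.16  ]
s yel [ 0.6887 -0.0631  0.053 ]
s blue [ 0.6919 -0.1394  0.053 ]
t ball [0.6782 0.1242 0.16  ]
t lens [0.7377 0.0785 0.16  ]
t yel [ 0.6902 -0.0721  0.053 ]
t blue [ 0.689  -0.1422  0.053 ]
t white [ 0.6977 -0.0035  0.053 ]
t cFL [0.6443 0.2331 0.04  ]
t cFR [ 0.5622 -0.2811  0.04  ]
t rackFL [0.6943 0.244  0.309 ]
t rackFR [ 0.6058 -0.3018  0.309 ]
t forc [0.5504 0.1858 0.003 ]
t jar [ 0.5826 -0.3806  0.075 ]
s [302 227  18  15 129] [310.2016 234.0078] [ 0.6891 -0.0655  0.054 ]
t [313 166  20  15 227] [322.6167 173.2115] [ 0.6896 -0.0713  0.054 ]
```

View pics/z_s.png

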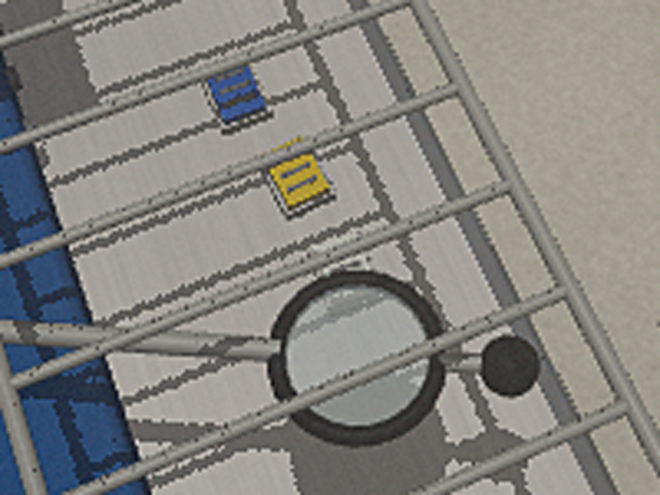

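View pics/z_t.png

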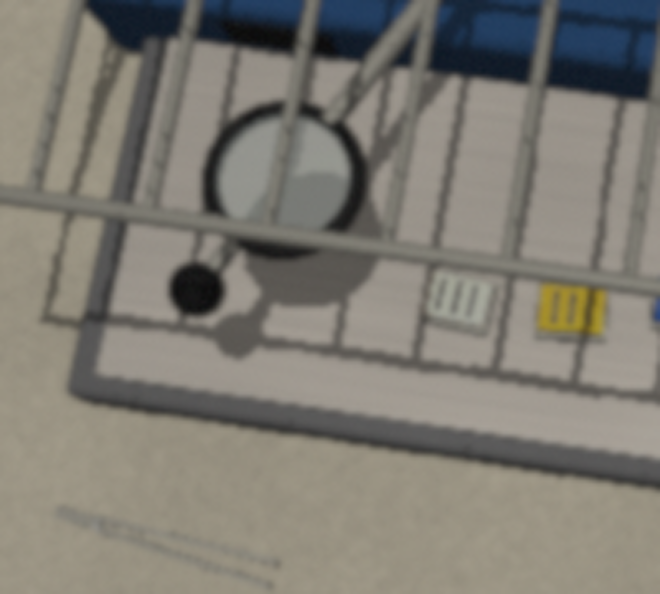

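```bash
cat >> h.py <<'E'
A=np.array([.949,-.079]); BALL=np.array([.677,.124,.16])
def orient(b,lean):  # heading bearing b (world), lean from vertical
    z=np.array([np.sin(lean)*np.cos(b),np.sin(lean)*np.sin(b),-np.cos(lean)])
    y=np.array([np.sin(b),-np.cos(b),0]); return R.from_matrix(np.c_[np.cross(y,z),y,z])
def rel(o,P,Q):
    R0=R.from_quat(o["tool_rot"]); return np.r_[R0.inv().apply(np.asarray(P)-o["position"])*1000,np.degrees((R0.inv()*Q).as_rotvec())]
def rows(o,wps,n):
    "wps: list of (P,Q) each reached in n rows, lin interp in rotvec"
    cur=np.zeros(6)
    for P,Q in wps:
        t=rel(o,P,Q)
        for i in range(1,n+1): print((cur+(t-cur)*i/n).round(1).tolist())
        cur=t
E
python3 - <<'E'
from h import *
from rig import robot
o=robot.get_obs();np.set_printoptions(precision=3,suppress=True)
Q=orient(-.36,np.radians(37))
rows(o,[((.42,-.25,.33),Q)],8)
E
```

```text
[33.8, -27.2, -13.5, -1.9, 4.4, 5.6]
[67.6, -54.4, -26.9, -3.8, 8.7, 11.2]
[101.3, -81.6, -40.4, -5.6, 13.1, 16.7]
[135.1, -108.8, -53.9, -7.5, 17.5, 22.3]
[168.9, -136.0, -67.3, -9.4, 21.8, 27.9]
[202.7, -163.1, -80.8, -11.3, 26.2, 33.5]
[236.5, -190.3, -94.2, -13.1, 30.6, 39.0]
[270.3, -217.5, -107.7, -15.0, 35.0, 44.6]
```

Call:
{"method": "carry_out", "body": {"series": [[34,-27,-14,-2,4,6,1],[68,-54,-27,-4,9,11,1],[101,-82,-40,-6,13,17,1],[135,-109,-54,-8,17,22,1],[169,-136,-67,-9,22,28,1],[203,-163,-81,-11,26,33,1],[236,-190,-94,-13,31,39,1],[270,-217,-108,-15,35,45,1]]}}

```text
time: 1.2
position: [0.4198, -0.2496, 0.3306]
tool_rot: [0.931, -0.176, 0.313, 0.057]
ft_force: [0.7, -0.1, -0.7]
grip_width: 0.087
```

Run:
```python
from h import *
from rig import robot
o=robot.get_obs();np.set_printoptions(precision=3,suppress=True)
print(o["position"],o["q"],R.from_quat(o["tool_rot"]).as_matrix()[:,2])
Q=orient(-.36,np.radians(37)); z=Q.as_matrix()[:,2]
print(BALL-.14*z)
rows(o,[((.5,.05,.33),Q),(BALL-.14*z,Q)],4)
```

```text
[ 0.42  -0.25   0.331] [-1.007 -0.002  2.074  0.658  0.631  0.483] [ 0.564 -0.216 -0.797]
[0.598 0.154 0.272]
[-7.1, -77.1, -4.7, 0.0, -0.0, -0.2]
[-14.1, -154.1, -9.5, 0.1, -0.1, -0.3]
[-21.2, -231.2, -14.2, 0.1, -0.1, -0.5]
[-28.3, -308.2, -19.0, 0.2, -0.1, -0.7]
[-26.4, -341.2, 0.9, 0.2, -0.1, -0.7]
[-24.6, -374.2, 20.7, 0.2, -0.1, -0.7]
[-22.7, -407.2, 40.6, 0.2, -0.1, -0.7]
[-20.8, -440.2, 60.4, 0.2, -0.1, -0.7]
```

Call:
{"method": "carry_out", "body": {"series": [[-6,-55,-4,0,0,0,1],[-12,-110,-7,0,0,0,1],[-18,-165,-10,0,0,0,1],[-23,-220,-14,0,0,0,1],[-27,-275,-16,0,0,-1,1],[-27,-330,-5,0,0,-1,1],[-24,-385,28,0,0,-1,1],[-21,-440,60,0,0,-1,1]]}}

```text
time: 2.2
position: [0.5553, 0.0973, 0.2942]
tool_rot: [0.933, -0.168, 0.314, 0.059]
ft_force: [1.3, -1.7, 0.8]
grip_width: 0.087
```

Run:
```python
from h import *
from rig import robot
o=robot.get_obs();np.set_printoptions(precision=3,suppress=True)
print(o["position"],o["q"],R.from_quat(o["tool_rot"]).as_matrix()[:,2])
Q=orient(-.36,np.radians(37)); z=Q.as_matrix()[:,2]
rows(o,[(BALL+.019*z,Q)],7)
for n in ("scene","top"):
    c=robot.camera(n); cv2.imwrite(f"pics/{n}1.png",c["pixels"][:,:,::-1])
```

```text
[0.555 0.097 0.294] [ 0.133  0.231  1.916 -0.655  0.495  2.564] [ 0.566 -0.216 -0.796]
[0.3, -9.8, 27.0, 0.0, -0.0, 0.0]
[0.6, -19.5, 54.0, 0.0, -0.1, 0.1]
[0.9, -29.3, 80.9, 0.1, -0.1, 0.1]
[1.2, -39.1, 107.9, 0.1, -0.2, 0.2]
[1.5, -48.9, 134.9, 0.1, -0.2, 0.2]
[1.8, -58.6, 161.9, 0.1, -0.2, 0.3]
[2.1, -68.4, 188.9, 0.2, -0.3, 0.3]
```

View pics/scene1.png

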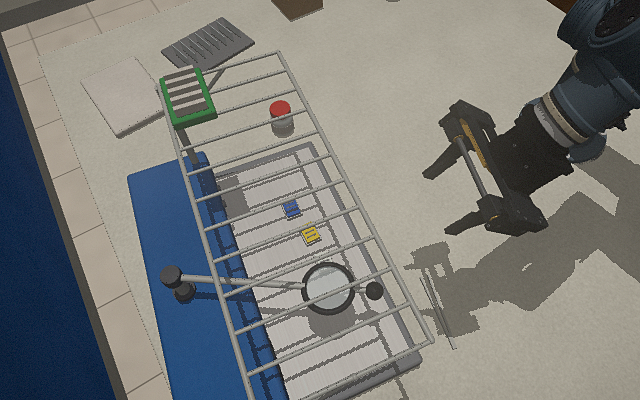

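View pics/top1.png

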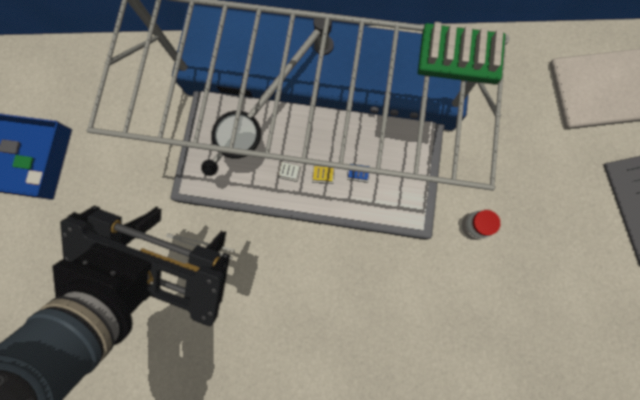

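Nothing has been disturbed, and the gripper is in front of the rack. I'll finish lining up laterally and then advance partway, watching joint 6.

Call:
{"method": "carry_out", "body": {"series": [[0,-25,7,0,0,0,1],[1,-50,17,0,0,0,1],[1,-68,27,0,0,0,1],[1,-68,45,0,0,0,1],[1,-68,65,0,0,0,1],[2,-68,85,0,0,0,1],[2,-68,100,0,0,0,1],[2,-68,100,0,0,0,1]]}}

```text
time: 3.3
position: [0.6387, 0.1415, 0.2111]
tool_rot: [0.934, -0.165, 0.312, 0.059]
ft_force: [-0.2, 0.8, 0.1]
grip_width: 0.087
```

Run:
```python
from h import *
from rig import robot
o=robot.get_obs();np.set_printoptions(precision=3,suppress=True)
print(o["position"],o["q"],R.from_quat(o["tool_rot"]).as_matrix()[:,2])
Q=orient(-.36,np.radians(37)); z=Q.as_matrix()[:,2]
rows(o,[(BALL+.019*z,Q)],4)
for n in ("scene","top"):
    c=robot.camera(n); cv2.imwrite(f"pics/{n}2.png",cv2.resize((c["pixels"][180:400,220:540] if n=="s" "cene" else c["pixels"][60:280,60:380])[:,:,::-1],None,fx=2.4,fy=2.4,interpolation=cv2.INTER_CUBIC))
```

```text
[0.639 0.142 0.211] [ 0.197  0.482  1.79  -0.849  0.439  2.821] [ 0.563 -0.213 -0.799]
[0.7, 0.7, 21.3, 0.0, 0.0, 0.2]
[1.4, 1.4, 42.6, 0.0, 0.0, 0.3]
[2.1, 2.2, 63.8, 0.0, 0.0, 0.5]
[2.7, 2.9, 85.1, 0.0, 0.0, 0.6]
```

View pics/scene2.png

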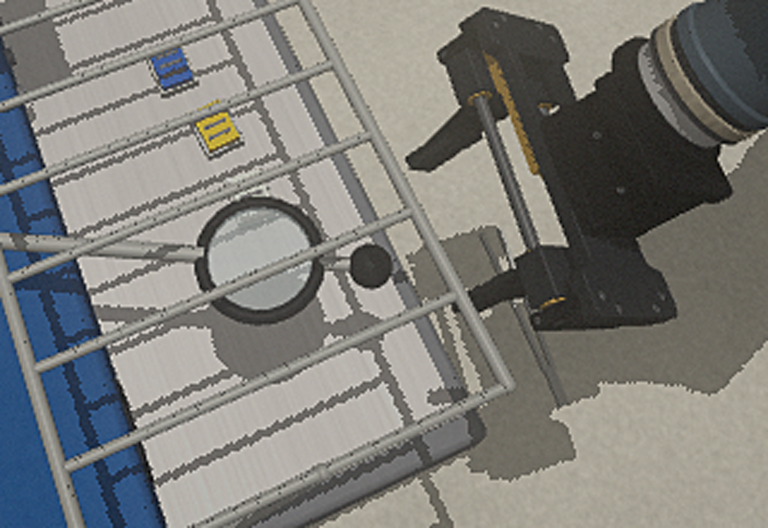

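View pics/top2.png

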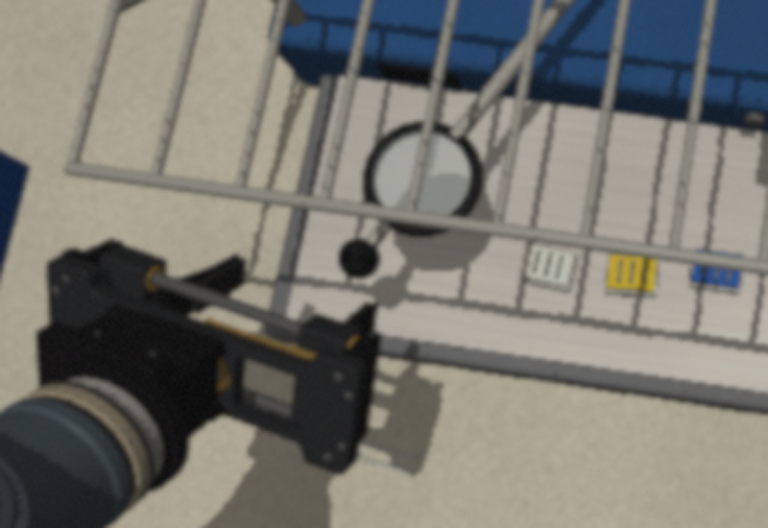

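Joint 6 is close to its limit at 2.82 rad. I'll back off and turn the tool half a turn, which gives the same grasp.

Call:
{"method": "carry_out", "body": {"series": [[0,10,-25,0,0,0,1],[0,20,-50,0,0,0,1],[0,30,-75,0,0,0,1],[0,40,-100,0,0,-9,1],[0,40,-100,0,0,-19,1],[0,40,-100,0,0,-29,1],[0,40,-100,0,0,-39,1],[0,40,-100,0,0,-49,1]]}}

```text
time: 4.4
position: [0.5682, 0.1263, 0.2937]
tool_rot: [0.917, 0.24, 0.261, 0.183]
ft_force: [0.9, -0.8, -0.0]
grip_width: 0.0868
```

Call:
{"method": "carry_out", "body": {"series": [[0,0,0,0,0,-10,1],[0,0,0,0,0,-20,1],[0,0,0,0,0,-30,1],[0,0,0,0,0,-40,1],[0,0,0,0,0,-50,1],[0,0,0,0,0,-60,1],[0,0,0,0,0,-70,1],[0,0,0,0,0,-80,1]]}}

```text
time: 5.4
position: [0.5678, 0.1266, 0.2947]
tool_rot: [0.545, 0.775, 0.082, 0.309]
ft_force: [-0.2, 0.3, 0.4]
grip_width: 0.0869
```

Run:
```python
from h import *
from rig import robot
o=robot.get_obs();np.set_printoptions(precision=3,suppress=True)
print(o["time"],o["position"],o["q"],R.from_quat(o["tool_rot"]).as_matrix()[:,2])
Q=orient(-.34,np.radians(37))*R.from_euler("z",180,degrees=True); z=Q.as_matrix()[:,2]
rows(o,[(BALL-.1*z,Q)],6)
```

```text
5.4 [0.568 0.127 0.295] [ 0.195  0.262  1.867 -0.666  0.537  0.349] [ 0.567 -0.21  -0.796]
[4.3, 3.9, 11.6, -0.1, 0.1, -8.4]
[8.6, 7.7, 23.2, -0.1, 0.1, -16.9]
[12.9, 11.6, 34.9, -0.2, 0.2, -25.3]
[17.1, 15.4, 46.5, -0.3, 0.3, -33.7]
[21.4, 19.3, 58.1, -0.3, 0.4, -42.2]
[25.7, 23.1, 69.7, -0.4, 0.4, -50.6]
```

Call:
{"method": "carry_out", "body": {"series": [[4,4,0,0,0,-8,1],[9,8,0,0,0,-17,1],[13,12,0,0,0,-25,1],[17,15,0,0,0,-34,1],[21,19,10,0,0,-42,1],[26,23,30,0,0,-51,1],[26,23,50,0,0,-51,1],[26,23,70,0,0,-51,1]]}}

```text
time: 6.4
position: [0.6207, 0.1441, 0.239]
tool_rot: [0.16, 0.934, -0.059, 0.314]
ft_force: [0.6, 0.6, -0.0]
grip_width: 0.0868
```

Run:
```python
from h import *
from rig import robot
o=robot.get_obs();np.set_printoptions(precision=3,suppress=True)
print(o["time"],o["position"],o["q"],R.from_quat(o["tool_rot"]).as_matrix()[:,2])
Q=orient(-.34,np.radians(37))*R.from_euler("z",180,degrees=True); z=Q.as_matrix()[:,2]
rows(o,[(BALL+.019*z,Q)],6)
```

```text
6.4 [0.621 0.144 0.239] [ 0.209  0.42   1.806 -0.791  0.472 -0.388] [ 0.568 -0.21  -0.796]
[0.1, 0.1, 19.7, -0.1, 0.0, 0.0]
[0.1, 0.3, 39.4, -0.2, 0.1, 0.1]
[0.2, 0.4, 59.0, -0.2, 0.1, 0.1]
[0.2, 0.6, 78.7, -0.3, 0.2, 0.2]
[0.3, 0.7, 98.4, -0.4, 0.2, 0.2]
[0.3, 0.9, 118.1, -0.5, 0.3, 0.3]
```

Call:
{"method": "carry_out", "body": {"series": [[0,0,18,0,0,0,1],[0,0,36,0,0,0,1],[0,0,54,0,0,0,1],[0,0,70,0,0,0,1],[0,0,84,0,0,0,1],[0,1,98,0,0,0,1],[0,1,98,0,0,0,1]]}}

```text
time: 7.28
position: [0.6769, 0.1241, 0.1599]
tool_rot: [0.16, 0.934, -0.059, 0.313]
ft_force: [-0.4, 0.1, -0.1]
grip_width: 0.0865
```

Run:
```python
from h import *
from rig import robot
o=robot.get_obs();np.set_printoptions(precision=3,suppress=True)
print(o["time"],o["position"],o["q"],o["ft_force"])
Q=orient(-.34,np.radians(37))*R.from_euler("z",180,degrees=True); z=Q.as_matrix()[:,2]
rows(o,[(BALL+.019*z,Q)],1)
for n in ("scene","top"):
    c=robot.camera(n); print(n,proj(c,o["position"]));cv2.imwrite(f"pics/{n}3.png",cv2.resize((c["pixels"][180:400,220:540] if n=="s" "cene" else c["pixels"][60:280,60:380])[:,:,::-1],None,fx=2.4,fy=2.4,interpolation=cv2.INTER_CUBIC))
```

```text
7.275 [0.677 0.124 0.16 ] [ 0.15   0.596  1.76  -0.997  0.356 -0.205] [-0.424  0.114 -0.11 ]
[-0.1, 0.1, 19.0, -0.5, 0.2, 0.3]
scene [373.58  291.113]
top [209.055 167.764]
```

View pics/scene3.png

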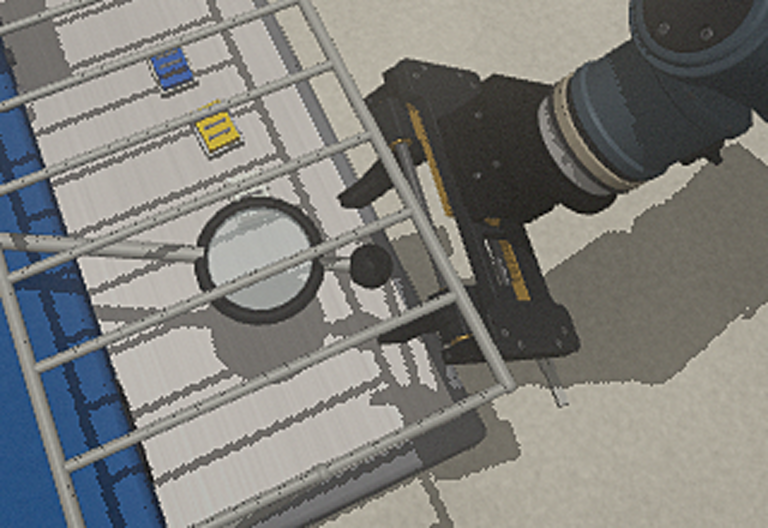

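View pics/top3.png

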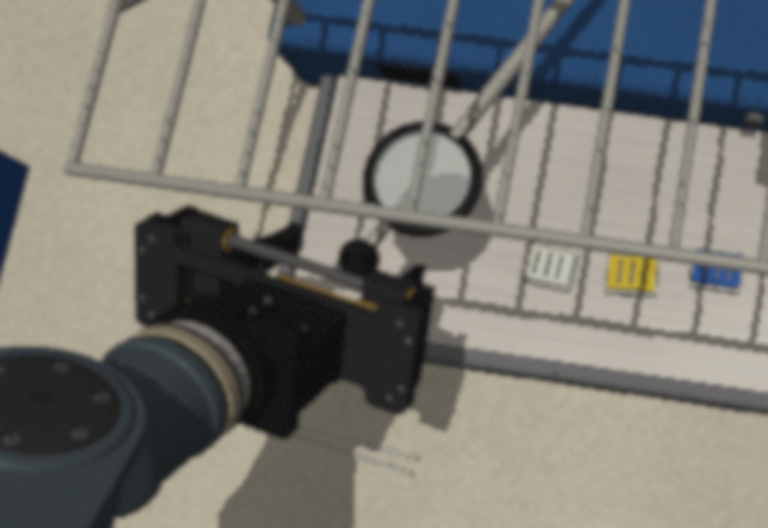

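The TCP projects onto the ball, which sits between the open fingers and clear of the rack. Next I advance and close lightly.

Call:
{"method": "carry_out", "body": {"series": [[0,0,9,0,0,0,1],[0,0,18,0,0,0,1],[0,0,18,0,0,0,0.2],[0,0,18,0,0,0,-0.1],[0,0,18,0,0,0,-0.5],[0,0,18,0,0,0,-0.5],[0,0,18,0,0,0,-0.5],[0,0,18,0,0,0,-0.5]], "force": 8}}

```text
time: 8.38
position: [0.6868, 0.1207, 0.1468]
tool_rot: [0.16, 0.934, -0.059, 0.314]
ft_force: [1.0, -0.0, -0.5]
grip_width: 0.0347
```

Run:
```python
from h import *
from rig import robot
o=robot.get_obs();np.set_printoptions(precision=3,suppress=True)
print(o["time"],o["position"],o["q"],o["ft_force"],o["grip_width"])
G=o["position"]-.019*R.from_quat(o["tool_rot"]).as_matrix()[:,2]; print("grasp pt",G)
c=robot.camera("scene");cv2.imwrite("pics/scene4.png",cv2.resize(c["pixels"][180:400,220:540][:,:,::-1],None,fx=2.4,fy=2.4,interpolation=cv2.INTER_CUBIC))
# arc plan
b0=np.arctan2(-(G[1]-A[1]),-(G[0]-A[0])); Y=np.array([.6895,-.0713]); b1=np.arctan2(-(Y[1]-A[1]),-(Y[0]-A[0]))
r=np.hypot(*(G[:2]-A)); print(b0,b1,r,np.hypot(*(Y-A)))
zf=R.from_euler("z",180,degrees=True)
N=24
for i in range(1,N+1):
    f=i/N; b=b0+(b1-b0)*f; g=np.r_[A-r*np.array([np.cos(b),np.sin(b)]),G[2]]
    h=-.34+(.18)*f; Q=orient(h,np.radians(37))*zf
    print(i,rel(o,g+.019*Q.as_matrix()[:,2],Q).round(1).tolist() if i<=8 else '', g.round(3) if i%8==0 else '')
```

```text
8.375 [0.687 0.121 0.147] [ 0.141  0.625  1.748 -1.038  0.34  -0.169] [ 1.035 -0.044 -0.531] 0.03465620928694916
grasp pt [0.676 0.125 0.162]
-0.641105603837115 -0.029663743201682736 0.3406087874042628 0.2596142137865336
1 [2.1, -8.1, -1.4, -0.8, 0.3, -0.1] 
2 [3.9, -16.4, -2.7, -1.0, 0.3, -0.4] 
3 [5.6, -24.7, -3.9, -1.3, 0.3, -0.8] 
4 [7.1, -33.1, -4.9, -1.5, 0.2, -1.1] 
5 [8.4, -41.6, -5.8, -1.8, 0.2, -1.5] 
6 [9.5, -50.0, -6.6, -2.1, 0.2, -1.8] 
7 [10.5, -58.6, -7.2, -2.3, 0.2, -2.1] 
8 [11.3, -67.1, -7.7, -2.6, 0.2, -2.5] [0.64  0.065 0.162]
9  
10  
11  
12  
13  
14  
15  
16  [ 0.618 -0.     0.162]
17  
18  
19  
20  
21  
22  
23  
24  [ 0.609 -0.069  0.162]
```

View pics/scene4.png

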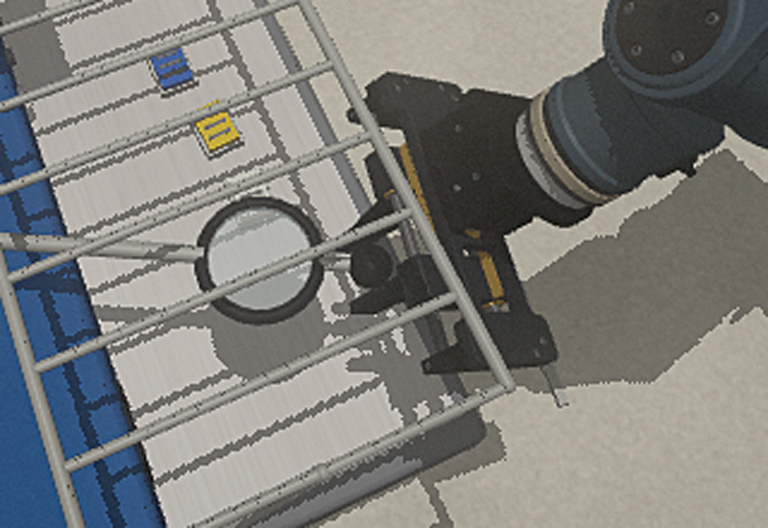

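Call:
{"method": "carry_out", "body": {"series": [[0,0,0,0,0,0,-0.5],[0,0,0,0,0,0,-0.5],[2,-8,-1,-1,0,0,-0.5],[4,-16,-3,-1,0,0,-0.5],[6,-25,-4,-1,0,-1,-0.5],[7,-33,-5,-2,0,-1,-0.5],[8,-42,-6,-2,0,-1,-0.5],[9,-50,-7,-2,0,-2,-0.5]], "force": 8}}

```text
time: 9.43
position: [0.6579, 0.0771, 0.1467]
tool_rot: [0.137, 0.938, -0.048, 0.315]
ft_force: [-1.8, 3.7, -2.5]
grip_width: 0.0294
```

```bash
cat > arc.py <<'E'
from h import *
from rig import robot
import sys
o=robot.get_obs();np.set_printoptions(precision=3,suppress=True)
G=o["position"]-.019*R.from_quat(o["tool_rot"]).as_matrix()[:,2]
print(o["time"],G,o["q"],o["ft_force"],o["grip_width"])
c=robot.camera("scene");cv2.imwrite(sys.argv[1],cv2.resize(c["pixels"][180:400,220:540][:,:,::-1],None,fx=2.4,fy=2.4,interpolation=cv2.INTER_CUBIC))
b0=np.arctan2(-(G[1]-A[1]),-(G[0]-A[0])); Y=np.array([.6895,-.0713]); b1=np.arctan2(-(Y[1]-A[1]),-(Y[0]-A[0]))
r=np.hypot(*(G[:2]-A)); print(b0,b1,r)
zf=R.from_euler("z",180,degrees=True)
s=np.sign(b1-b0)
for i in range(1,9):
    b=b0+s*min(i*float(sys.argv[2]),abs(b1-b0)); g=np.r_[A-(.338)*np.array([np.cos(b),np.sin(b)]),.161]
    h=-.34+.18*(b+.641)/.611; Q=orient(h,np.radians(37))*zf
    print(i,rel(o,g+.019*Q.as_matrix()[:,2],Q).round(1).tolist(),round(b,3))
E
python3 arc.py pics/s5.png .028
```

```text
9.425 [0.647 0.08  0.162] [ 0.041  0.584  1.865 -1.232  0.214 -0.078] [-1.8    3.725 -2.534] 0.02943979285439692
-0.4857019113705677 -0.029663743201682736 0.3415793935171361
1 [-0.9, -9.9, 1.8, -0.4, 0.1, -0.2] -0.458
2 [0.3, -19.1, 1.0, -0.7, 0.1, -0.5] -0.43
3 [1.2, -28.4, 0.3, -0.9, 0.1, -0.9] -0.402
4 [2.0, -37.8, -0.2, -1.2, 0.1, -1.3] -0.374
5 [2.5, -47.1, -0.6, -1.5, 0.1, -1.7] -0.346
6 [2.8, -56.5, -0.8, -1.8, 0.1, -2.0] -0.318
7 [2.9, -65.8, -0.8, -2.1, 0.1, -2.4] -0.29
8 [2.9, -75.2, -0.7, -2.4, 0.1, -2.8] -0.262
```

View pics/s5.png

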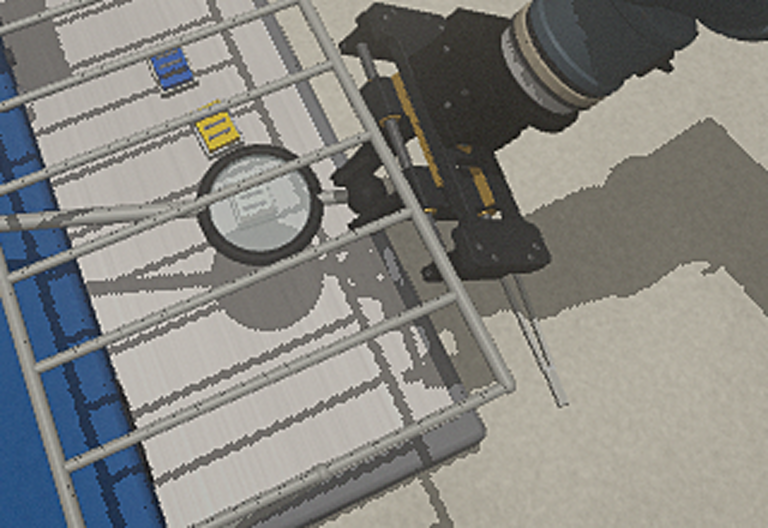

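The swing works, with 29 mm between the jaws and the ball held. Joint 5 is nearing its zero, so I'll reduce the lean during the rest of the swing. The ball is now in front of the rack edge, so there is room for that.

```bash
sed -i 's/h=-.34.*$/h=-.30; f=min(1,(b+.4857)\/.2); Q=orient(h,np.radians(37-9*f))*zf/' arc.py; python3 arc.py pics/s5b.png .028
```

```text
9.475 [0.646 0.079 0.162] [ 0.04   0.584  1.866 -1.233  0.215 -0.078] [-4.153  2.448 -0.534] 0.029318911018762567
-0.48241424971461766 -0.029663743201682736 0.34153661939094004
1 [-0.4, -10.0, 1.8, -0.0, 1.5, 0.5] -0.454
2 [1.1, -19.3, 1.0, -0.0, 2.8, 0.5] -0.426
3 [2.5, -28.7, 0.3, -0.0, 4.0, 0.5] -0.398
4 [3.6, -38.1, -0.2, -0.0, 5.3, 0.5] -0.37
5 [4.5, -47.6, -0.6, -0.0, 6.6, 0.5] -0.342
6 [5.2, -57.0, -0.8, -0.0, 7.8, 0.5] -0.314
7 [5.7, -66.5, -0.8, -0.0, 9.1, 0.5] -0.286
8 [5.6, -76.0, -0.7, -0.0, 9.1, 0.5] -0.258
```

Call:
{"method": "carry_out", "body": {"series": [[0,-9,1,0,1.5,0,-0.5],[1,-18,1,0,3,0,-0.5],[2.5,-28,0,0,4,0,-0.5],[3.5,-38,0,0,5.5,0,-0.5],[4.5,-47,-0.5,0,6.5,0,-0.5],[5,-57,-1,0,8,0,-0.5],[5.5,-66,-1,0,9,0,-0.5],[5.5,-75,-0.5,0,9,0,-0.5]]}}

```text
time: 10.52
position: [0.631, 0.0052, 0.1445]
tool_rot: [0.142, 0.96, -0.038, 0.239]
ft_force: [-3.2, 2.3, 2.9]
grip_width: 0.0289
```

```bash
sed -i 's/f=min(1,[^;]*;/f=1;/' arc.py; python3 arc.py pics/s6.png .028
```

```text
10.525 [0.622 0.008 0.161] [-0.128  0.538  1.857 -0.311  0.276 -1.126] [-3.203  2.332  2.89 ] 0.028872108594525447
-0.26015236607505693 -0.029663743201682736 0.3379104761326508
1 [-0.2, -9.4, 0.4, -0.1, 0.1, 0.4] -0.232
2 [-0.8, -18.8, 0.8, -0.1, 0.1, 0.4] -0.204
3 [-1.6, -28.3, 1.3, -0.1, 0.1, 0.4] -0.176
4 [-2.7, -37.6, 2.0, -0.1, 0.1, 0.4] -0.148
5 [-4.0, -47.0, 2.7, -0.1, 0.1, 0.4] -0.12
6 [-5.6, -56.3, 3.6, -0.1, 0.1, 0.4] -0.092
7 [-7.4, -65.5, 4.6, -0.1, 0.1, 0.4] -0.064
8 [-9.4, -74.7, 5.7, -0.1, 0.1, 0.4] -0.036
```

View pics/s6.png

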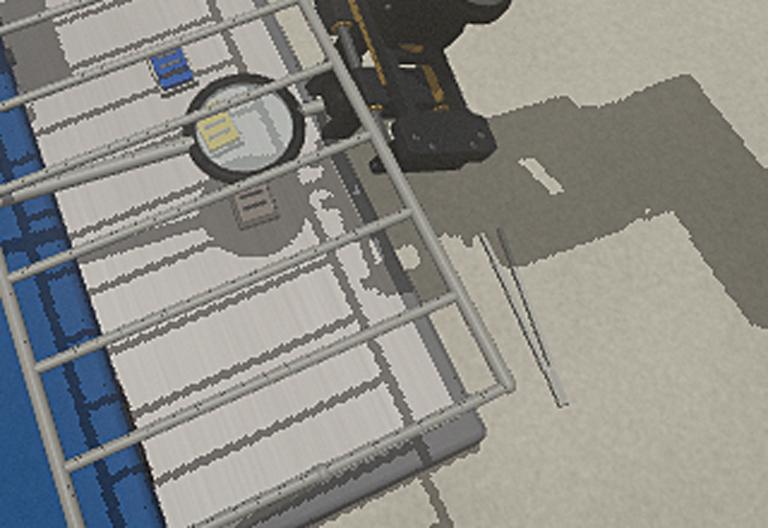

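Call:
{"method": "carry_out", "body": {"series": [[0,-9,0,0,0,0,-0.5],[-1,-18,1,0,0,0,-0.5],[-1.5,-28,1,0,0,0,-0.5],[-2.5,-37,2,0,0,0,-0.5],[-4,-47,2.5,0,0,0,-0.5],[-5.5,-56,3.5,0,0,0,-0.5],[-7.5,-65,4.5,0,0,0,-0.5],[-7.5,-65,4.5,0,0,0,-0.5]]}}

```text
time: 11.58
position: [0.6204, -0.0614, 0.1445]
tool_rot: [0.143, 0.96, -0.039, 0.24]
ft_force: [-1.0, -0.8, 0.2]
grip_width: 0.0296
```

```bash
python3 arc.py pics/s7.png .005
python3 - <<'E'
from rig import robot
import cv2
c=robot.camera("top");cv2.imwrite("pics/t7.png",cv2.resize(c["pixels"][100:220,240:400][:,:,::-1],None,fx=5,fy=5,interpolation=cv2.INTER_CUBIC))
E
```

```text
11.575 [ 0.612 -0.059  0.161] [-0.268  0.527  1.888 -0.082  0.238 -1.469] [-1.046 -0.837  0.195] 0.029607862876252906
-0.06009459431745856 -0.029663743201682736 0.33770244041010744
1 [0.1, -1.6, 0.3, -0.2, 0.1, 0.3] -0.055
2 [-0.3, -3.3, 0.5, -0.2, 0.1, 0.3] -0.05
3 [-0.6, -4.9, 0.7, -0.2, 0.1, 0.3] -0.045
4 [-1.0, -6.5, 0.9, -0.2, 0.1, 0.3] -0.04
5 [-1.4, -8.2, 1.2, -0.2, 0.1, 0.3] -0.035
6 [-1.8, -9.8, 1.4, -0.2, 0.1, 0.3] -0.03
7 [-1.8, -9.9, 1.4, -0.2, 0.1, 0.3] -0.03
8 [-1.8, -9.9, 1.4, -0.2, 0.1, 0.3] -0.03
```

View pics/s7.png

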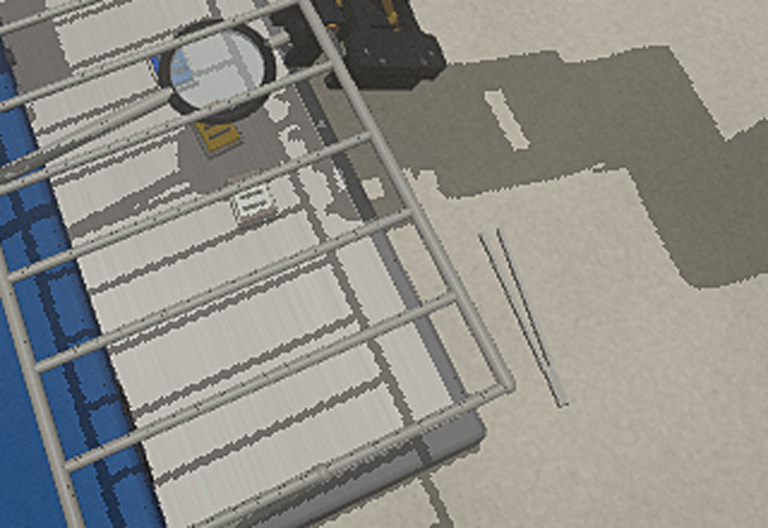

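View pics/t7.png

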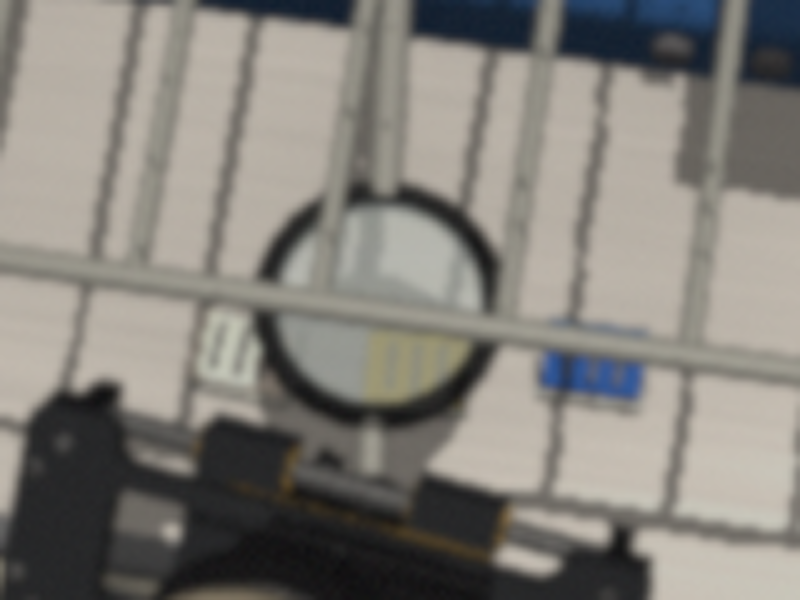

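```bash
cat > lens.py <<'E'
from h import *
from rig import robot
import sys
# project lens rim outer circle (r 45, top z .165 / bottom .155) for candidates, fit angle to dark pixels
from scipy.optimize import minimize_scalar
np.set_printoptions(precision=4,suppress=True)
for n in ("top","scene"):
    c=robot.camera(n); g=cv2.GaussianBlur(cv2.cvtColor(c["pixels"],cv2.COLOR_RGB2GRAY),(0,0),1).astype(np.float32)
    th=np.linspace(0,2*np.pi,90,endpoint=False); best=[]
    for x in np.arange(.675,.705,.001):
        for y in np.arange(-.10,-.03,.001):
            P=np.c_[x+.0415*np.cos(th),y+.0415*np.sin(th),0*th+.163]
            uv=np.array([proj(c,p) for p in P],np.float32)
            v=cv2.remap(g,uv[None,:,0],uv[None,:,1],cv2.INTER_LINEAR)[0]
            best.append((np.minimum(v,110).mean(),x,y))
    best.sort(); print(n,np.array(best[:3])); print(n,'mean of top10',np.mean([b[1:] for b in best[:10]],axis=0))
E
python3 lens.py
python3 - <<'E'
from h import *
from rig import robot
for n,u,v in(("top",315.6,160.8),("scene",310.4,209.2)): print(n,onz(robot.camera(n),u,v,.16))
E
```

```text
top [[66.7114  0.686  -0.062 ]
 [66.932   0.685  -0.062 ]
 [67.0931  0.686  -0.061 ]]
top mean of top10 [ 0.6857 -0.0617]
scene [[76.8373  0.686  -0.061 ]
 [77.1611  0.687  -0.061 ]
 [77.2633  0.686  -0.062 ]]
scene mean of top10 [ 0.6863 -0.0613]
top [ 0.6859434  -0.06233688  0.16      ]
scene [ 0.68509547 -0.06139459  0.16      ]
```

Run:
```python
from h import *
from rig import robot
from scipy.optimize import minimize
for n in ("scene","top"):
    c=robot.camera(n); im=cv2.imread(f"pics/{n}0.png"); h=cv2.cvtColor(im,cv2.COLOR_BGR2HSV)
    m=cv2.inRange(h,(18,110,80),(38,255,255)); S=8
    u0,v0=(290,215) if n=="scene" else (300,155)
    M=cv2.resize(m[v0:v0+40,u0:u0+40],None,fx=S,fy=S,interpolation=cv2.INTER_LINEAR)>127
    def cost(p,ret=False):
        x,y,a=p; a/=50 if False else 1
        Rz=np.array([[np.cos(a),-np.sin(a)],[np.sin(a),np.cos(a)]])
        pts=[]
        for z in (.048,.055):
            for q in ((-.014,-.02),(.014,-.02),(.014,.02),(-.014,.02)):
                X=np.r_[Rz@q+[x,y],z]; pts.append((proj(c,X)-[u0,v0]+.5)*S)
        T=np.zeros(M.shape,np.uint8); cv2.fillConvexPoly(T,cv2.convexHull(np.array(pts,np.float32)).astype(np.int32),1); T=T>0
        return ((T&~M).sum()*.4+(M&~T).sum())/M.sum()
    b=None
    for a0 in np.arange(-.6,.61,.1):
        for y0 in(-.066,-.074):
            r=minimize(cost,[.69,y0,a0],method="Nelder-Mead",options=dict(initial_simplex=[[.69,y0,a0],[.695,y0,a0],[.69,y0+.005,a0],[.69,y0,a0+.08]]))
            if b is None or r.fun<b.fun:b=r
    print(n,b.x,b.fun)
```

```text
scene [ 0.68803093 -0.07255109 -0.08557009] 0.29468589490320035
top [ 0.69042016 -0.07167204 -0.10810885] 0.043053579895685166
```

Call:
{"method": "carry_out", "body": {"series": [[-0.5,-4,0.5,0,0,0,-0.5],[-1.5,-8,1,0,0,0,-0.5],[-2.5,-11.5,1.5,0,0,0,-0.5],[-2.9,-13.3,1.9,0,0,0,-0.5],[-2.9,-13.3,1.9,0,0,0,-0.5]]}}

```text
time: 12.6
position: [0.62, -0.0745, 0.1445]
tool_rot: [0.142, 0.96, -0.039, 0.24]
ft_force: [-0.7, -0.1, 2.1]
grip_width: 0.0289
```

```bash
python3 lens.py; python3 arc.py pics/s8.png .005 | head -2
```

```text
top [[68.9973  0.685  -0.072 ]
 [69.2746  0.686  -0.072 ]
 [69.4088  0.685  -0.073 ]]
top mean of top10 [ 0.6855 -0.0722]
scene [[77.5073  0.686  -0.071 ]
 [78.0567  0.685  -0.071 ]
 [78.0673  0.686  -0.072 ]]
scene mean of top10 [ 0.686  -0.0708]
12.7 [ 0.611 -0.072  0.161] [-0.295  0.527  1.888 -0.024  0.236 -1.55 ] [-1.541  0.014  2.446] 0.029223785721268505
-0.021432753521920447 -0.029663743201682736 0.3376275707408026
```

The lens is centred. I'll open the gripper and withdraw along the tool axis.

Call:
{"method": "carry_out", "body": {"series": [[0,0,0,0,0,0,0],[0,0,0,0,0,0,0.5],[0,0,0,0,0,0,0.5],[0,0,0,0,0,0,0.5],[0,0,-10,0,0,0,0.5],[0,0,-25,0,0,0,0.5],[0,0,-45,0,0,0,0.5],[0,0,-65,0,0,0,0.5]]}}

```text
time: 13.75
position: [0.5901, -0.0649, 0.2033]
tool_rot: [0.142, 0.959, -0.039, 0.24]
ft_force: [0.3, 1.0, 0.7]
grip_width: 0.065
```

Call:
{"method": "carry_out", "body": {"series": [[0,0,-20,0,0,0,0.5],[0,0,-40,0,0,0,0.5],[0,0,-60,0,0,0,0.5],[0,0,-80,0,0,0,0.5],[0,0,-80,0,0,0,0.5]]}}

```text
time: 14.38
position: [0.554, -0.0533, 0.2761]
tool_rot: [0.142, 0.959, -0.039, 0.242]
ft_force: [0.3, 0.1, 0.2]
grip_width: 0.0653
```

```bash
python3 lens.py
python3 - <<'E'
from rig import robot
import cv2
for n in("scene","top"):
    c=robot.camera(n);cv2.imwrite(f"pics/{n}9.png",c["pixels"][:,:,::-1])
o=robot.get_obs();print(o["time"],o["position"],o["ft_force"])
E
```

```text
top [[69.4686  0.685  -0.072 ]
 [69.6754  0.686  -0.072 ]
 [70.0736  0.685  -0.073 ]]
top mean of top10 [ 0.6855 -0.0722]
scene [[77.3669  0.686  -0.071 ]
 [77.6954  0.686  -0.07  ]
 [77.9098  0.685  -0.071 ]]
scene mean of top10 [ 0.686  -0.0708]
14.575 [ 0.55387575 -0.05344926  0.27326841] [-0.81460722  0.18818862 -0.62118998]
```

View pics/scene9.png

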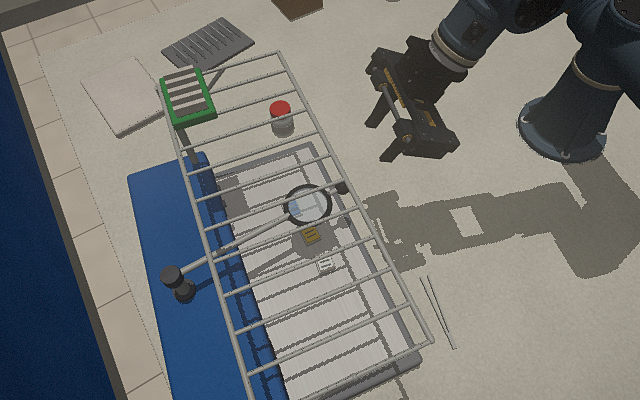

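View pics/top9.png

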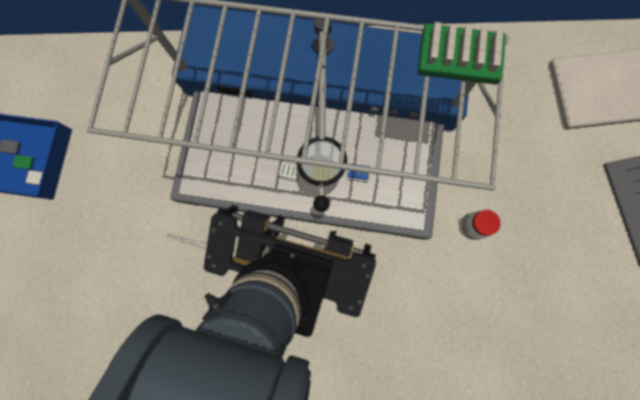

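The lens has stayed at (321,161) in the top view. Yellow in the scene view at (311,235), the forceps and the jar sit where they were, and the gripper is clear. I'm handing in now.

```bash
python3 -c "
from rig import robot
print(robot.hand_in())"
```

```text
the job is handed in; nothing more can be done
None
```

The magnifier now stands over the mould with the yellow cassette, and the job is handed in. I pinched the ball knob with the gripper leaning in under the rack's front edge, swung the arm about 0.62 rad, opened the fingers and backed out. The clock read about 14.6 s of the 38 s allowed.

- **Lens position:** after release both cameras put the lens at about (0.686, -0.0715). The mould is at about (0.690, -0.072), so the lens is under 1 mm off along the swing. The remaining 4 mm or so is along the arm, which the swing cannot change, and is partly calibration error. The lens did not move between the check before release and the check after it.
- **Disagreement between cameras:** my fit of the yellow mould in the scene view was poor, because a rack wire covers part of it. It still gave (0.688, -0.0725), within about 3 mm of the top view, which I relied on.
- **Everything else:** in the last pictures the rack, moulds, forceps and jar looked where they had been. I judged this by eye and did not measure each one. The arm hid most of the forceps in the final top view. The wrist force readings at the stops stayed at about 5 N or less.
- **Changes on the way:** joint 6 came close to its limit on the first approach, so I backed off and turned the gripper half a turn. To keep joint 5 away from its zero, I reduced the lean to about 28 degrees once the ball was in front of the rack edge. That is slightly under the suggested 30 to 40 degrees.

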